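# Put the tall carton back in the low cupboard

## Robot

A 6-joint arm with a two-finger parallel gripper is mounted at the origin on the work surface. World frame = base frame: x ahead of the robot, y to its left, z up, the work surface at z = 0. Lengths are in m, angles in rad, forces in N, time in s.
With the tool pointing down it reaches from about 0.35 to 0.775 m from the base axis. Payload 5.5 kg.
Tool frame: the origin (TCP) lies midway between the tips of the shut fingers; the grasp point (between the pads) lies 19 mm behind it; z points along the fingers, y is the direction in which the jaws open and shut (so a half turn about z gives the same grasp; the last joint's range is limited). The gripper opens to 85 mm and grips with 20 to 120 N. Pads are 22 mm wide; open, the fingers measure 114 mm over their backs; the gripper's body (76 mm by 85 mm) begins 54 mm behind the grasp point. The pads swing forward as they close: fully open they stand 13 mm farther back than shut.
Start: joints at [-1.486, 0.313, 0.046, 1.304, 0, 1.431], TCP at [0.128, -0.561, 0.231] pointing down, gripper open.
Joint ranges: [-2.76, 2.76], [-0.86, 1.69], [-1.03, 1.26], [-2.2, 2.34], [-1.47, 1.5], [-3.14, 3.14]. Speed limits (rad/s): [2.57, 2.57, 3.14, 3.14, 3.14, 3.14].

## Interface

Orientations are given as a unit quaternion [w, x, y, z].
In Python, from bench import ctrl gives the robot as it stands.
- The arm moves only by the tool carry_out, never from a script. Its argument "increments" is one flat list of numbers, 7 for each row, row after row: the turn, a rotation vector about the tool's x, y, z in degrees, then the shift along the tool's x, y, z in mm, then the closure, from -1 (fully open) to 1 (shut). A call has exactly 8 rows; each row shifts and turns the pose as measured when the row begins, along the tool's axes as they then stand; what a row does not reach is not made up. A row lasts 1/10 s, in which the tool goes at most 50 mm and 8.59 degrees, less where a joint would pass 70% of its speed; a pose out of reach is approached as far as the arm can. A call with a gripper value outside its range is refused whole. The fingers move at their own pace and stop on an object; the grip force is fixed at half the most. Time passes only in rows, so rows that do not move let the fingers close, or fill a call up. It gives the time, the measured TCP pose, the force and the opening at its end, in the units of the state.
- ctrl.get_obs(): the state, without advancing time (a new reading comes with each control period).
- ctrl.read_camera(name): name is "scene" or "side" or "wrist"; returns the picture (384x512x3 uint8, red, green, blue); there is no depth.
- ctrl.camera_model(name): a dict with "intrinsics" (3x3 intrinsics, pixels), "D" ([k1, k2, p1, p2, k3] as OpenCV has them; the pictures are not rectified), "world_to_cam" (4x4, takes a point from world to camera coordinates). Camera axes: x right, y down, z forward; pixel columns grow to the right and rows downward; lengths in m; the calibration is good to about 2 mm. A picture is of the moment at which its call begins: read the wrist's pose just before it. camera_model takes no time and is no camera call; for the wrist camera it gives the pose at the moment of the call.
- ctrl.close_job(): hands the job in, once; it reports no verdict.
The state is a dict: "time_s": time; "joint_positions": joint angles; "qvel": joint speeds; "joint_efforts": joint torques, N m; "tool_pos": TCP position; "tcp_rot": TCP orientation; "wrist_force": force on the tool from outside, world axes, zero at the start; "moment": the same for the moment, N m; "grip_width": opening from 0.0 (shut) to 1.0 (fully open).
Only numpy, scipy, OpenCV 4.12 (cv2) and the standard library are available. Lean on these libraries where they do the work, as an engineer would, in place of code of your own. Each camera call takes 0.05 s, during which the arm holds its last target.

## Task

Swing the right-hand door of the low cupboard wide open, take the tall carton out of the caddy, lay it flat on one of its broad faces and slide it all the way into the space behind that door, so that nothing of it sticks out past the front of the cupboard. Leave that door wide open and the left-hand door shut, and keep the bottle, the jar and the mug standing where they are.

Things in the scene. Friction and masses are not known exactly. Their poses are not given: they have to be found in the camera images.
- cupboard: Low cream two-door cupboard fixed on the worktop, 460 wide, 300 deep without doors, 240 high; sides 16, top board 18 thick. No floor: things slide on the worktop. Origin: on the worktop, middle of the carcass front (the plane the doors shut against). x points into it, y to its left as you face it. A partition at y=0 makes two bays, each 206 wide, 222 high, 294 deep
- bay (a point): middle of the mouth of the right-hand bay, on the worktop in the plane of the carcass front; axes as the cupboard's (x points into the bay)
- door_right (a joint): Opening angle of the right-hand door, rad: 0 shut, grows as it swings out (anticlockwise from above), stop at 1.95. Panel 228 wide, 236 high, 16 thick, in front of the carcass. Stiff hinge: it stays where it is left and needs about 1 to 2 N at the handle
- door_right_hinge (a point): a point on the vertical hinge line of the right-hand door (its right-hand edge), 200 mm above the worktop
- door_right_handle (a point): Grip point of the right-hand door's handle, 200 mm above the worktop: an upright aluminium bar, 16 wide along the door, 9 thick, from 85 to 225 mm above the worktop, its middle 35 mm off the door's face, on a short post at each end; 178 mm from the hinge line along the door, near its left edge. Axes: the cupboard's when shut, turning with the door
- door_left (a joint): opening angle of the left-hand door, rad: 0 shut; the mirror image of the right-hand one, its handle stands next to the other, 104 mm to the left
- caddy: Fixed grey open caddy, 285 x 150 x 70 high, walls and floor about 4 to 5 mm thick, with three equal bays in a row along its own x axis (94 mm apart), open at the top. Origin: centre of its underside. It holds the carton, the bottle and the jar, one in each bay, in any order
- carton: Closed cardboard carton, 45 (x) x 60 (y) x 240 (z) mm, 0.25 to 0.5 kg, upright in the caddy at the start. Origin: centre of its foot end; z points to its head. Taller than the cupboard's bays, so it goes in lying down. Broad faces: the 60 x 240 ones (facing x and -x). Standing on the worktop it tips over, without sliding, when pushed near its head
- carton_foot (a point): centre of the carton's foot end face
- carton_head (a point): centre of the carton's head end face, 240 mm from the foot
- carton_mid (a point): centre of the carton
- bottle: White plastic bottle with a grey cap, 60 diameter, 170 tall, upright in a bay of the caddy; origin at the centre of its underside
- jar: Green glass jar with a steel lid, 68 diameter, 120 tall, upright in a bay of the caddy; origin at the centre of its underside
- mug: White mug, 80 diameter, 95 tall, standing on the worktop; origin at the centre of its underside
Mind the look-alikes: they are no part of the job. What is shaped like the carton but blue or green is not meant.

How it is judged:
At the end, for the whole second after the job is handed in: The right-hand door is open by more than 1.3 rad (75 degrees) and still, the left-hand door is shut (under 0.1 rad); the carton lies flat on a broad face (within 0.12 rad) on the worktop inside the right-hand bay, the centres of both its ends behind the plane of the carcass front, at rest (value of joint door_right above 1.3 rad and value of joint door_left below 0.1 rad and x of each of carton_foot, carton_head in the frame of bay above 0.003 m and x of carton_mid in the frame of bay below 0.3 m and y of carton_mid in the frame of bay between -0.1 and 0.1 m and height (world z) of carton_mid below 0.027 m and angle between the x axis of carton and the z axis of cupboard, either way round below 0.12 rad and linear speed of carton below 0.02 m/s and velocity of joint door_right between -0.05 and 0.05 rad/s); the robot touches nothing.
It fails at once if the bottle, the jar or the mug is tipped over or moved by more than 6 cm (angle between any of bottle, jar, mug's own z axis and vertical above 0.5 rad or distance of any of bottle, jar, mug from where it was at the start of the episode above 0.06 m).
It also fails if it takes over 72 s, if anything falls off the work surface, if the arm or the gripper's body presses on something with over 40 N, if the wrist force passes 120 N, or if a joint passes its speed limit or range.

## Working session

There is one attempt and no reset: what is moved stays moved. The work goes in short steps, Python scripts to look and compute and a tool call to move; the robot and the scene stay as the last step left them, time stands still between calls to the robot, and variables do not carry over. Pictures are saved under pics/ and viewed, and the job is handed in when it is done.

Besides the shell and the picture viewer there is one more tool, called as name(argument=value, ...), one argument or row to a line, values as JSON. carry_out: Moves the arm, as the interface text tells. Its arguments: {"type":"object","properties":{"increments":{"type":"array","items":{"type":"number"}}},"required":["increments"]}

```bash
ls; mkdir -p pics; python3 - <<'E'
from bench import ctrl
import cv2,json
o=ctrl.get_obs();print(o)
for n in ["scene","side","wrist"]:
    m=ctrl.camera_model(n);print(n,m)
    cv2.imwrite(f"pics/{n}0.png",ctrl.read_camera(n)[:,:,::-1])
E
```

```text
pics
{'time_s': 0.0, 'joint_positions': array([-1.48558183e+00,  3.14000144e-01,  4.49948779e-02,  1.30360697e+00,
       -9.24777236e-06,  1.43117501e+00]), 'qvel': array([ 0.00025173,  0.0009146 , -0.00016786, -0.00019865, -0.00176302,
        0.00167407]), 'joint_efforts': array([-8.88169488e-04, -4.80626678e+01,  2.98531938e+01,  1.94831577e-02,
       -1.82934150e-04,  4.87270853e-06]), 'tool_pos': array([ 0.12812652, -0.5600234 ,  0.23041552]), 'tcp_rot': array([-9.07745008e-04,  9.93687349e-01,  1.12181228e-01,  2.00742546e-05]), 'wrist_force': array([ 0.20219546,  0.09629688, -0.18183678]), 'moment': array([ 0.02654005, -0.02959152, -0.05144724]), 'grip_width': 1.0012599924854064}
scene {'intrinsics': array([[429.79279887,   0.        , 262.65547725],
       [  0.        , 429.79279887, 187.06313775],
       [  0.        ,   0.        ,   1.        ]]), 'D': array([-0.16562419,  0.        ,  0.        ,  0.        ,  0.        ]), 'world_to_cam': array([[ 0.24897948,  0.96848763, -0.00639822, -0.05617187],
       [ 0.91142877, -0.23653495, -0.33667314, -0.42655241],
       [-
[... 634 characters left out ...]

       [ 0.00000000e+00,  0.00000000e+00,  0.00000000e+00,
         1.00000000e+00]])}
wrist {'intrinsics': array([[310.82993209,   0.        , 259.16294203],
       [  0.        , 310.82993209, 193.70156208],
       [  0.        ,   0.        ,   1.        ]]), 'D': array([-0.08314881,  0.        ,  0.        ,  0.        ,  0.        ]), 'world_to_cam': array([[ 2.22859502e-01, -9.74850242e-01, -8.05642253e-04,
        -5.74139900e-01],
       [-9.20685989e-01, -2.10748562e-01,  3.28515377e-01,
        -4.14300228e-02],
       [-3.20423083e-01, -7.24710297e-02, -9.44498278e-01,
         3.80262983e-01],
       [ 0.00000000e+00,  0.00000000e+00,  0.00000000e+00,
         1.00000000e+00]])}
```

View pics/scene0.png

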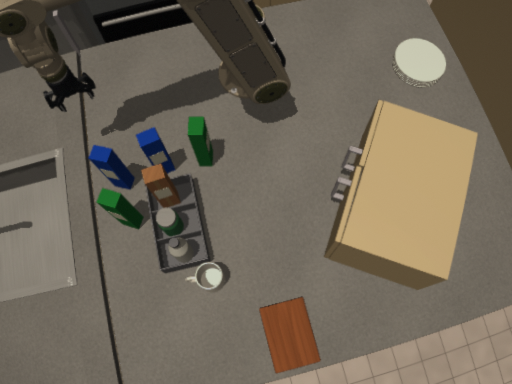

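View pics/side0.png

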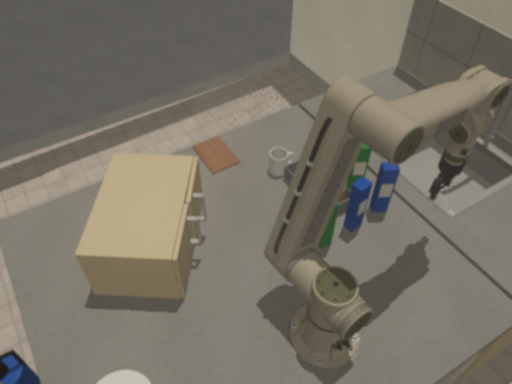

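View pics/wrist0.png

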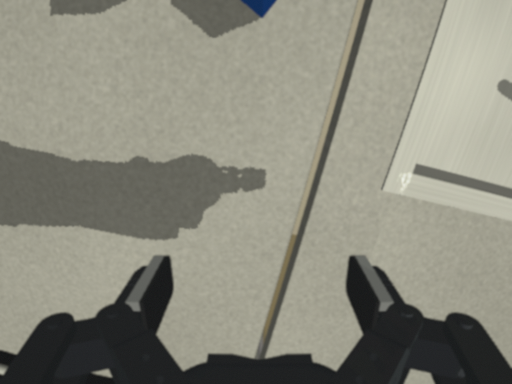

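```bash
cat > h.py <<'E'
import numpy as np,cv2
from bench import ctrl
from scipy.spatial.transform import Rotation as R
def ray(n,uv,m=None):
    m=m or ctrl.camera_model(n)
    p=cv2.undistortPoints(np.array([[uv]],float),m["intrinsics"],m["D"])[0,0]
    T=m["world_to_cam"];Rm=T[:3,:3];c=-Rm.T@T[:3,3]
    return c,Rm.T@np.array([p[0],p[1],1.])
def plane(n,uv,z,m=None):
    c,d=ray(n,uv,m);return c+d*(z-c[2])/d[2]
def proj(n,P,m=None):
    m=m or ctrl.camera_model(n);T=m["world_to_cam"]
    r,_=cv2.Rodrigues(T[:3,:3]);return cv2.projectPoints(np.array(P,float).reshape(-1,1,3),r,T[:3,3],m["intrinsics"],m["D"])[0][:,0]
def pose():
    o=ctrl.get_obs();q=o["tcp_rot"];return o,o["tool_pos"],R.from_quat([q[1],q[2],q[3],q[0]])
E
python3 - <<'E'
import cv2
a=cv2.imread("pics/scene0.png")
cv2.imwrite("pics/c1.png",cv2.resize(a[90:290,310:490],None,fx=4/1.35,fy=4/1.35,interpolation=cv2.INTER_CUBIC))
cv2.imwrite("pics/c2.png",cv2.resize(a[105:300,80:260],None,fx=3,fy=3,interpolation=cv2.INTER_CUBIC))
b=cv2.imread("pics/side0.png")
cv2.imwrite("pics/c3.png",cv2.resize(b[140:310,70:250],None,fx=3.3,fy=3.3,interpolation=cv2.INTER_CUBIC))
E
```

```text
(no output)
```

View pics/c1.png

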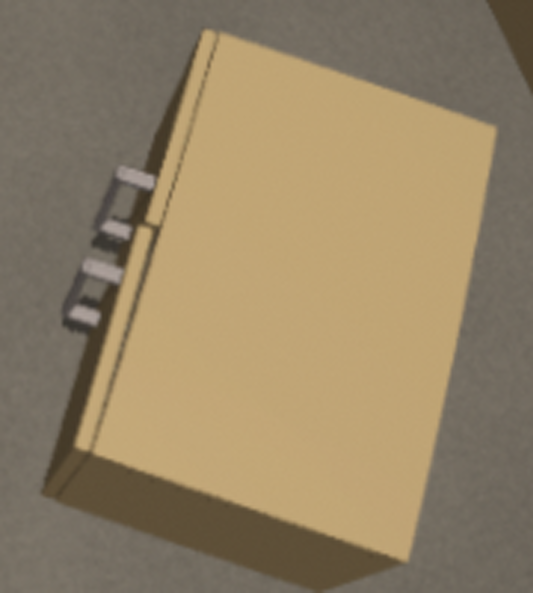

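View pics/c2.png

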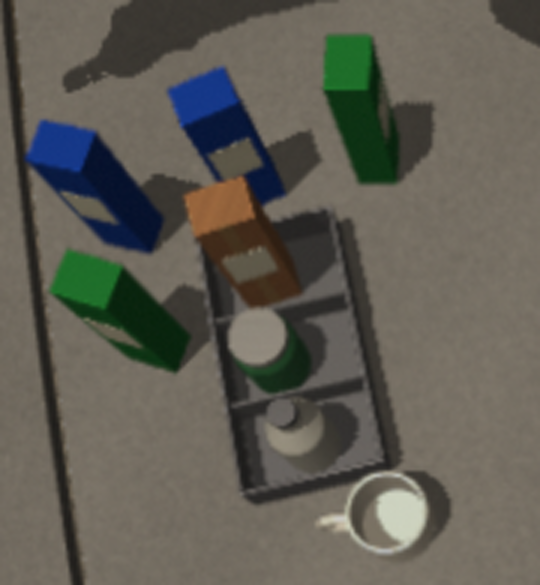

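View pics/c3.png

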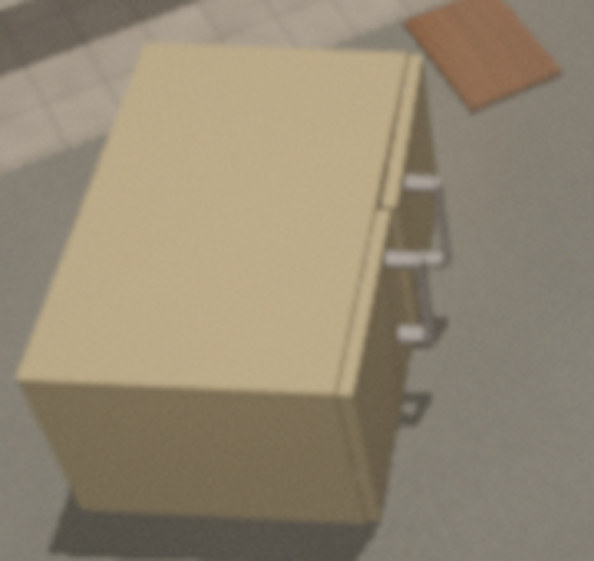

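```bash
cat > m1.py <<'E'
from h import *
s=2.963
f=lambda u,v:(310+u/s-0.5+0.17,90+v/s-.33)
C={k:plane("scene",f(*p),.24) for k,p in dict(FL=(217,32),FR=(92,455),BL=(497,127),BR=(408,562)).items()}
for k in C:print(k,C[k].round(4))
t=3.3
g=lambda u,v:(70+u/t-.35,140+v/t-.35)
D={k:plane("side",g(*p),.24) for k,p in dict(FL=(340,395),FR=(407,54),BL=(18,379),BR=(145,45)).items()}
for k in D:print(k,D[k].round(4))
print("dims",np.linalg.norm(C['FL']-C['FR']),np.linalg.norm(C['FR']-C['BR']),np.linalg.norm(D['FL']-D['FR']),np.linalg.norm(D['FR']-D['BR']))
# caddy rim z=.07 and carton head z=.24+.005
h=lambda u,v:(80+u/3-.33,105+v/3-.33)
for k,p in dict(a=(203,226),b=(333,208),c=(388,464),d=(246,500)).items():print("caddy",k,plane("scene",h(*p),.07).round(4))
for k,p in dict(a=(187,194),b=(244,178),c=(262,220),d=(202,236)).items():print("head",k,plane("scene",h(*p),.245).round(4))
for k,p in dict(mugrim=(388,513)).items():print(k,plane("scene",h(*p),.095).round(4))
print("jar",plane("scene",h(262,337),.124).round(4),"bottle",plane("scene",h(283,412),.174).round(4))
# blue/green tops
for k,p in dict(blueL=(66,147),blueR=(207,96),greL=(93,280),greR=(349,62)).items():print(k,plane("scene",h(*p),.24).round(4))
o,p,r=pose();print(r.as_matrix().round(3))
E
python3 m1.py
```

```text
FL [0.3591 0.3412 0.24  ]
FR [0.7402 0.0816 0.24  ]
BL [0.5299 0.5911 0.24  ]
BR [0.9091 0.329  0.24  ]
FL [0.3539 0.3383 0.24  ]
FR [0.7342 0.0823 0.24  ]
BL [0.527  0.5867 0.24  ]
BR [0.9025 0.3292 0.24  ]
dims 0.46109839254072665 0.2995557397144411 0.45842915377450827 0.29879480640995176
caddy a [ 0.3604 -0.418   0.07  ]
caddy b [ 0.3759 -0.277   0.07  ]
caddy c [ 0.6599 -0.2775  0.07  ]
caddy d [ 0.6612 -0.4244  0.07  ]
head a [ 0.4016 -0.3939  0.245 ]
head b [ 0.3995 -0.3383  0.245 ]
head c [ 0.4456 -0.329   0.245 ]
head d [ 0.4469 -0.3865  0.245 ]
mugrim [ 0.7121 -0.2858  0.095 ]
jar [ 0.5162 -0.3685  0.124 ] bottle [ 0.6094 -0.3543  0.174 ]
blueL [ 0.3194 -0.5047  0.24  ]
blueR [ 0.3024 -0.3603  0.24  ]
greL [ 0.4615 -0.4954  0.24  ]
greR [ 0.3026 -0.2187  0.24  ]
[[ 0.975  0.223 -0.   ]
 [ 0.223 -0.975  0.001]
 [ 0.    -0.001 -1.   ]]
```

```bash
cat > geo.py <<'E'
import numpy as np
FL=np.array([.3565,.340]);FR=np.array([.737,.082])
M=(FL+FR)/2;er=(FR-FL)/np.linalg.norm(FR-FL);ex=np.array([-er[1],er[0]])
def W(x,y,z): # cupboard frame->world
    p=M+x*ex-y*er;return np.array([p[0],p[1],z])
E
cat > plan.py <<'E'
# usage: totals in tool axes to go from now to target pos with target yaw of tool x
from h import *
def to(target,Rt=None,R0=None,p0=None):
    o,p,r=pose()
    if R0 is not None:r=R0
    if p0 is not None:p=p0
    d=r.inv().apply(np.array(target)-p)*1000
    w=(r.inv()*Rt).as_rotvec(degrees=True) if Rt is not None else np.zeros(3)
    return d.round(1),w.round(2)
def down(yawx): # tool z down, tool x at yaw (rad)
    return R.from_euler('z',yawx)*R.from_euler('x',np.pi)
E
python3 - <<'E'
from h import *;from geo import *;from plan import *
print(M,er,ex,np.arctan2(ex[1],ex[0]))
a=cv2.imread("pics/scene0.png");b=cv2.imread("pics/side0.png")
P=[W(-.051,-.052,.225),W(-.051,-.052,.085),W(-.051,.052,.225),W(-.051,.052,.085)]
for n,i in(("scene",a),("side",b)):
    q=proj(n,P);print(n,q.round(1))
    big=cv2.resize(i,None,fx=4,fy=4,interpolation=cv2.INTER_CUBIC)
    for u in q: cv2.circle(big,tuple(int(round(v)) for v in u*4+1.5),2,(0,0,255),-1)
    c=q.mean(0)*4; c=c.astype(int); cv2.imwrite(f"pics/hd_{n}.png",big[c[1]-180:c[1]+180,c[0]-180:c[0]+180])
h=W(-.051,-.052,.33);print("handle",h)
print(to(h,down(np.arctan2(ex[1],ex[0]))))
E
cd pics; python3 -c "
import cv2;cv2.imwrite('hd.png',cv2.hconcat([cv2.imread('hd_scene.png'),cv2.imread('hd_side.png')]))"
```

```text
[0.54675 0.211  ] [ 0.82767425 -0.56120882] [0.56120882 0.82767425] 0.9749507468095033
scene [[340.1 178.6]
 [332.8 194.5]
 [349.9 146.9]
 [341.9 165.5]]
side [[200.6 194.2]
 [204.  219.4]
 [196.6 217.4]
 [200.4 242.2]]
handle [0.56116741 0.13960575 0.33      ]
(array([ 578.1, -585.8,  -98.4]), array([-7.000e-02, -4.000e-02, -4.298e+01]))
```

View pics/hd.png

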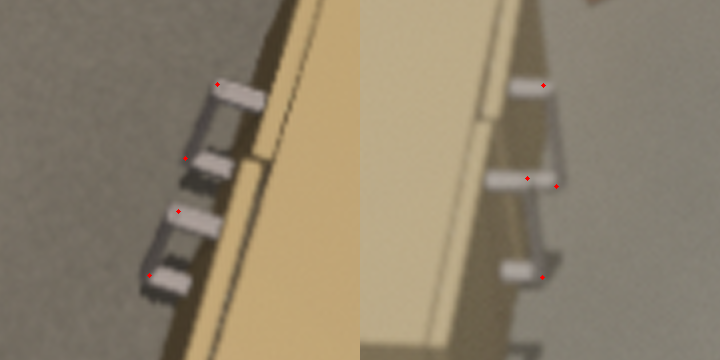

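carry_out(
  increments=[0,0,0,0,0,-48,-1,0,0,0,0,0,-48,-1,0,0,0,34,-34,0,-1,0,0,0,34,-34,0,-1,0,0,0,34,-34,0,-1,0,0,0,34,-34,0,-1,0,0,0,34,-34,0,-1,0,0,0,34,-34,0,-1],
)

```text
time_s: 0.95
tool_pos: [0.2838, -0.3131, 0.3266]
tcp_rot: [-0.004, 0.994, 0.106, 0.001]
wrist_force: [1.0, -0.8, 0.8]
grip_width: 1.004
```

carry_out(
  increments=[0,0,0,34,-35,0,-1,0,0,0,34,-35,0,-1,0,0,0,34,-35,0,-1,0,0,0,34,-35,0,-1,0,0,0,34,-35,0,-1,0,0,0,34,-35,0,-1,0,0,0,34,-35,0,-1,0,0,0,34,-35,0,-1],
)

```text
time_s: 1.75
tool_pos: [0.492, 0.0288, 0.3296]
tcp_rot: [-0.004, 0.994, 0.106, 0.002]
wrist_force: [0.7, -0.8, 0.2]
grip_width: 0.998
```

```bash
python3 - <<'E'
from plan import *;from geo import *
print(pose()[0]['joint_positions'].round(3))
print(to(W(-.051,-.052,.32),down(.975)))
E
```

```text
[-0.109  0.14   0.063  1.491  0.008  2.821]
(array([ 90.9, -93.8,  10.7]), array([ -0.28,  -0.38, -43.74]))
```

carry_out(
  increments=[0,0,0,30,-31,3,-1,0,0,0,30,-31,3,-1,0,0,0,30,-31,3,-1,0,0,-8.5,0,0,0,-1,0,0,-8.5,0,0,0,-1,0,0,-8.5,0,0,0,-1,0,0,-8.5,0,0,0,-1,0,0,-8.5,0,0,0,-1],
)

```text
time_s: 2.55
tool_pos: [0.5639, 0.1526, 0.3151]
tcp_rot: [-0.004, 0.885, 0.466, -0.0]
wrist_force: [-0.0, 0.2, -0.5]
grip_width: 0.999
```

```bash
python3 - <<'E'
from plan import *;from geo import *
print(pose()[0]['joint_positions'].round(3))
print(to(W(-.051,-.052,.183),down(.975)))
cv2.imwrite("pics/w1.png",ctrl.read_camera("wrist")[:,:,::-1])
m=ctrl.camera_model("wrist");print(proj("wrist",[W(-.051,-.052,.225),W(-.051,-.052,.085)],m))
E
```

```text
[0.123 0.33  0.272 1.517 0.008 2.296]
(array([-12.7,   6.2, 132. ]), array([-0.45, -0.2 , -0.36]))
[[265.80437657 214.07186487]
 [264.34003183 170.04291487]]
```

View pics/w1.png

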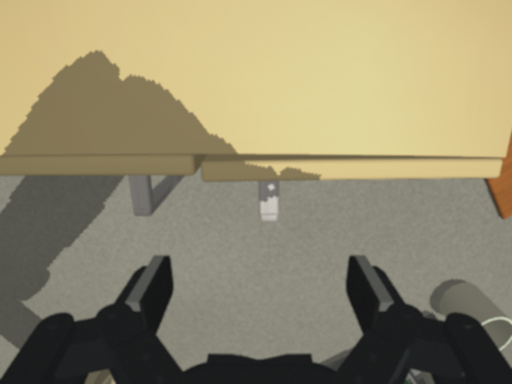

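carry_out(
  increments=[0,0,0,-13,8,0,-1,0,0,0,0,0,33,-1,0,0,0,0,0,33,-1,0,0,0,0,0,33,-1,0,0,0,0,0,31,-1,0,0,0,0,0,0,1,0,0,0,0,0,0,1,0,0,0,0,0,0,1],
)

```text
time_s: 3.4
tool_pos: [0.5629, 0.1376, 0.1823]
tcp_rot: [-0.004, 0.888, 0.46, 0.0]
wrist_force: [0.1, -0.0, -0.8]
grip_width: 0.518
```

```bash
python3 - <<'E'
from plan import *;from geo import *
print(pose()[0]['joint_positions'].round(3))
print(to(W(-.051,-.052,.183),down(.975)))
a=ctrl.read_camera("wrist")[:,:,::-1]; b=ctrl.read_camera("scene")[:,:,::-1][80:280,300:500]
cv2.imwrite("pics/w2.png",cv2.hconcat([cv2.resize(a,(512,384)),cv2.resize(b,(284,384))]))
E
```

```text
[ 0.097  0.341 -0.035  1.197  0.008  2.283]
(array([ 0.7, -2.6, -0.7]), array([-0.39, -0.25, -1.13]))
```

View pics/w2.png

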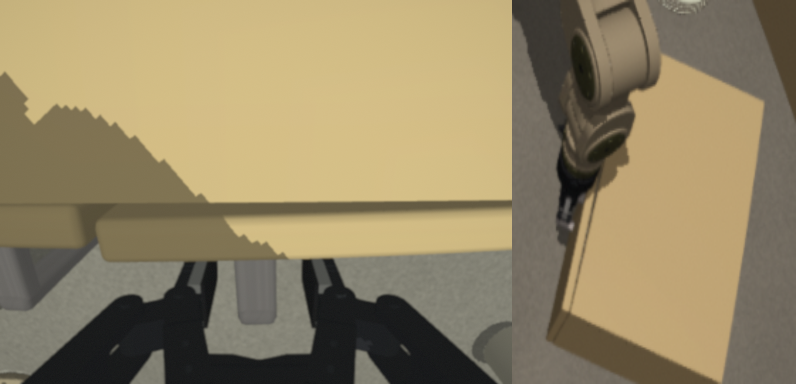

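carry_out(
  increments=[0,0,0,0,0,0,1,0,0,0,0,0,0,1,0,0,0,0,0,0,1,0,0,0,0,0,0,1,0,0,-3,-9.3,3,0,1,0,0,-6,-18.3,6.3,0,1,0,0,-6,-18.3,6.3,0,1,0,0,-6,-18.3,6.3,0,1],
)

```text
time_s: 4.3
tool_pos: [0.5503, 0.0738, 0.1839]
tcp_rot: [-0.006, 0.783, 0.622, 0.001]
wrist_force: [-0.7, 0.7, -6.1]
grip_width: 0.179
```

```bash
cat > door.py <<'E'
from plan import *;from geo import *
o,p,r=pose();print(o['wrist_force'].round(1),o['moment'].round(2),o['grip_width'],o['joint_positions'].round(2))
m=r.as_matrix();yaw=np.arctan2(m[1,0],m[0,0]);print("turned",np.degrees(yaw-.975),"tilt",np.degrees(np.arccos(-m[2,2])))
H=W(0,-.23,0)
for H in(W(0,-.23,0),W(-.008,-.23,0)):
    v=(p-H)[:2];print("r",np.linalg.norm(v),"ang",np.degrees((np.arctan2(v[1],v[0]))%(2*np.pi)),"v tool",r.inv().apply([v[0],v[1],0]).round(4))
E
python3 door.py
```

```text
[-0.7  0.7 -6.1] [-0.29 -0.57 -0.16] 0.17900072335638917 [-0.02  0.3  -0.09  1.19  0.01  1.78]
turned 20.993082453744876 tilt 0.6806013315933857
r 0.18702773549047297 ang 182.48576427098803 v tool [-0.0504 -0.1801  0.001 ]
r 0.18236816588193672 ang 180.46819603717466 v tool [-0.0429 -0.1772  0.001 ]
```

carry_out(
  increments=[0,0,-7,-21.3,7.5,0,1,0,0,-7,-21.3,7.5,0,1,0,0,-7,-21.3,7.5,0,1,0,0,-7,-21.3,7.5,0,1,0,0,-7,-21.3,7.5,0,1,0,0,-7,-21.3,7.5,0,1,0,0,-7,-21.3,7.5,0,1,0,0,-7,-21.3,7.5,0,1],
)

```text
time_s: 5.1
tool_pos: [0.6366, -0.0817, 0.1839]
tcp_rot: [-0.008, 0.385, 0.923, 0.002]
wrist_force: [-0.9, 4.4, -1.4]
grip_width: 0.176
```

```bash
python3 door.py
```

```text
[-0.9  4.4 -1.4] [ 0.51 -0.58  0.11] 0.17565114062198567 [-0.26  0.47  0.17  1.28  0.01  0.54]
turned 78.7941491978756 tilt 0.9293100527235887
r 0.19203174183514665 ang 238.45332848585366 v tool [-0.0458 -0.1865 -0.0004]
r 0.18404028733125374 ang 238.56599435314268 v tool [-0.0442 -0.1786 -0.0004]
```

carry_out(
  increments=[0,0,-7,-21.3,6.2,0,1,0,0,-7,-21.3,6.2,0,1,0,0,-7,-21.3,6.2,0,1,0,0,-6,-18.3,5.6,0,1,0,0,0,0,0,0,-1,0,0,0,0,0,0,-1,0,0,0,0,0,0,-1,0,0,0,0,0,0,-1],
)

```text
time_s: 5.9
tool_pos: [0.7209, -0.1094, 0.1855]
tcp_rot: [-0.006, 0.153, 0.988, 0.007]
wrist_force: [-0.1, 0.4, -0.0]
grip_width: 0.851
```

```bash
python3 door.py;python3 - <<'E'
from h import *
a=ctrl.read_camera("wrist")[:,:,::-1]; b=ctrl.read_camera("scene")[:,:,::-1][80:340,250:500]
cv2.imwrite("pics/w3.png",cv2.hconcat([cv2.resize(a,(400,300)),cv2.resize(b,(390,300)) if 0 else cv2.resize(b,(288,300))]))
E
```

```text
[-0.1  0.4 -0. ] [-0.06  0.05  0.  ] 0.8509376049267234 [-0.27  0.66  0.48  1.41  0.01  0.04]
turned 106.50377379609868 tilt 1.0205981207640242
r 0.19199309591368874 ang 265.14821601318107 v tool [-0.0425 -0.1872 -0.0028]
r 0.18505708445749572 ang 266.35998785870333 v tool [-0.0447 -0.1795 -0.0027]
```

View pics/w3.png

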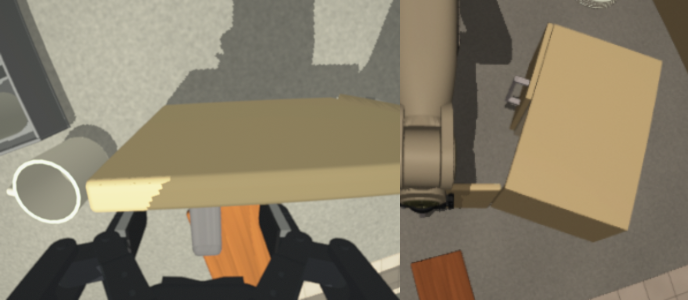

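carry_out(
  increments=[0,0,0,0,0,0,-1,0,0,0,0,0,-45,-1,0,0,0,0,0,-50,-1,0,0,0,0,0,-50,-1,0,0,-7,0,0,0,-1,0,0,-7,0,0,0,-1,0,0,-7,0,0,0,-1,0,0,0,0,0,0,-1],
)

```text
time_s: 6.8
tool_pos: [0.7191, -0.1111, 0.3375]
tcp_rot: [-0.004, -0.035, 0.999, 0.007]
wrist_force: [-0.8, 0.5, -0.3]
grip_width: 1.0
```

```bash
python3 - <<'E'
from h import *;from plan import *
a=cv2.imread("pics/scene0.png")
hsv=cv2.cvtColor(a,cv2.COLOR_BGR2HSV)
roi=hsv[160:212,138:185]
m=cv2.inRange(hsv,(4,90,60),(18,255,255));m[:,200:]=0
n,l,st,c=cv2.connectedComponentsWithStats(m);print([s for s in st.tolist() if s[4]>30])
V=hsv[...,2]
i=np.argmax([s[4] if k and s[4]<5000 else 0 for k,s in enumerate(st)])
v=V[l==i];print(np.histogram(v,12))
t,_=cv2.threshold(v.reshape(-1,1),0,255,cv2.THRESH_OTSU);print(t)
top=((l==i)&(V>t)).astype(np.uint8)
top=cv2.morphologyEx(top,cv2.MORPH_OPEN,np.ones((3,3),np.uint8))
n,l2,st2,c2=cv2.connectedComponentsWithStats(top);k=1+np.argmax(st2[1:,4]);print(st2[k],c2[k],plane("scene",c2[k],.245))
cn=max(cv2.findContours((l2==k).astype(np.uint8),0,1)[0],key=cv2.contourArea)[:,0]
P=np.array([plane("scene",q,.245)[:2] for q in cn]).astype(np.float32)
print(cv2.minAreaRect(P*1000))
big=cv2.resize(a[150:220,125:195],None,fx=8,fy=8,interpolation=cv2.INTER_CUBIC)
for q in cn: cv2.circle(big,tuple(int(x) for x in (q-[125,150])*8+4),2,(255,255,0),-1)
cv2.imwrite("pics/top.png",big)
E
```

```text
[[0, 0, 512, 384, 195861], [141, 163, 39, 44, 746]]
(array([328,  61,  23,   9,   9,   7,   9,   8,  13,  11, 131, 137]), array([ 60.        ,  67.91666667,  75.83333333,  83.75      ,
        91.66666667,  99.58333333, 107.5       , 115.41666667,
       123.33333333, 131.25      , 139.16666667, 147.08333333,
       155.        ]))
105.0
[142 165  22  18 302] [152.39072848 173.29139073] [ 0.42107986 -0.36681723  0.245     ]
((420.1900634765625, -366.9042663574219), (45.82482147216797, 59.026981353759766), 5.00369119644165)
```

View pics/top.png

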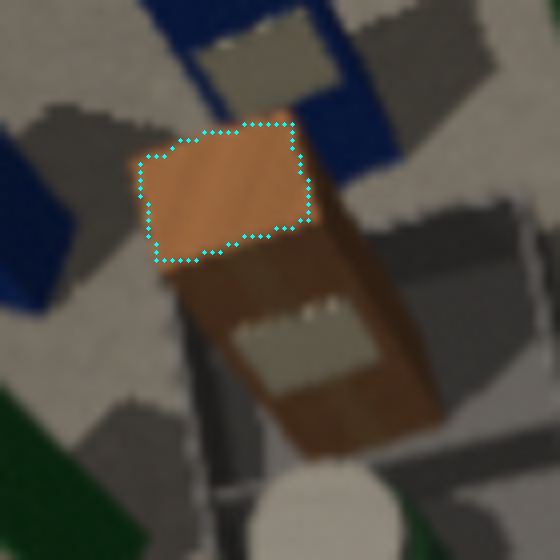

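carry_out(
  increments=[0,0,0,39,-29,0,-1,0,0,0,39,-29,0,-1,0,0,0,39,-29,0,-1,0,0,0,39,-29,0,-1,0,0,0,39,-29,0,-1,0,0,0,39,-29,0,-1,0,0,0,39,-29,0,-1,0,0,0,0,0,0,-1],
)

```text
time_s: 7.6
tool_pos: [0.4524, -0.3343, 0.3274]
tcp_rot: [-0.007, -0.023, 1.0, 0.009]
wrist_force: [-0.8, 0.4, 0.1]
grip_width: 0.993
```

```bash
python3 - <<'E'
from h import *;from plan import *
print(pose()[0]['joint_positions'].round(2),to([.421,-.365,.196],down(np.pi+np.radians(5))))
cv2.imwrite("pics/w4.png",ctrl.read_camera("wrist")[:,:,::-1])
m=ctrl.camera_model("wrist");c,s=np.cos(np.radians(5)),np.sin(np.radians(5))
print(proj("wrist",[[.421+c*x-s*y,-.365+s*x+c*y,.245] for x,y in((-.0225,-.03),(.0225,-.03),(.0225,.03),(-.0225,.03))],m).round())
E
```

```text
[-0.78  0.3   0.27  1.55  0.   -0.83] (array([ 31.1, -31.5, 131.3]), array([ 1.02, -0.72, -2.33]))
[[171. 130.]
 [179. 189.]
 [257. 186.]
 [255. 126.]]
```

View pics/w4.png

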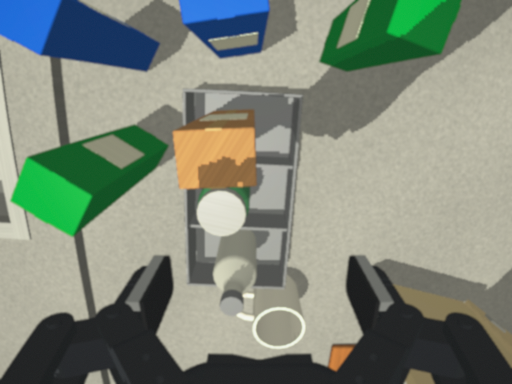

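carry_out(
  increments=[1,-0.7,-2.3,31,-32,0,-1,0,0,0,0,0,0,-1,0,0,0,0,0,33,-1,0,0,0,0,0,33,-1,0,0,0,0,0,33,-1,0,0,0,0,0,30,-1,0,0,0,0,0,0,-1,0,0,0,0,0,0,1],
)

```text
time_s: 8.45
tool_pos: [0.4321, -0.3607, 0.1958]
tcp_rot: [0.003, -0.041, 0.999, 0.001]
wrist_force: [0.6, 0.2, 0.3]
grip_width: 0.86
```

```bash
python3 - <<'E'
from h import *;from plan import *
print(pose()[0]['joint_positions'].round(2),to([.421,-.365,.196],down(np.pi+np.radians(5))))
E
```

```text
[-0.84  0.3  -0.06  1.21  0.01 -0.92] (array([11.4, -3.4, -0.3]), array([ 0.04,  0.4 , -0.29]))
```

carry_out(
  increments=[0,0,0,11,-3,0,-1,0,0,0,0,0,0,-1,0,0,0,0,0,0,1,0,0,0,0,0,0,1,0,0,0,0,0,0,1,0,0,0,0,0,0,1,0,0,0,0,0,0,1,0,0,0,0,0,0,1],
)

```text
time_s: 9.25
tool_pos: [0.4232, -0.3663, 0.2014]
tcp_rot: [0.006, -0.041, 0.999, -0.002]
wrist_force: [0.0, -0.5, -1.8]
grip_width: 0.698
```

```bash
python3 - <<'E'
from h import *;from plan import *;from geo import *
B=W(0,-.111,0);print("bay",B,W(-.183,-.111,0),W(-.22,-.111,0))
print(to([.421,-.365,.196],down(np.pi+np.radians(5))))
E
```

```text
bay [0.63862184 0.14870582 0.        ] [ 0.53592063 -0.00275857  0.        ] [ 0.5151559  -0.03338251  0.        ]
(array([2.2, 1.5, 5.4]), array([-0.3 ,  0.69, -0.32]))
```

carry_out(
  increments=[0,0,0,0,0,-25,1,0,0,0,0,0,-40,1,0,0,0,0,0,-35,1,0,0,0,0,0,0,1,0,0,0,-9,30,0,1,0,0,0,-14,46,0,1,0,0,0,-14,46,0,1,0,0,0,-14,46,0,1],
)

```text
time_s: 10.05
tool_pos: [0.4572, -0.1936, 0.2936]
tcp_rot: [0.0, -0.035, 0.999, 0.003]
wrist_force: [1.4, -0.3, -3.9]
grip_width: 0.696
```

```bash
python3 - <<'E'
from h import *;from plan import *;from geo import *
print(to(W(-.2,-.111,.3),down(np.pi+.975)))
cv2.imwrite("pics/s5.png",ctrl.read_camera("scene")[:,:,::-1])
E
```

```text
(array([-81.3, 171.6,  -5.4]), array([  0.25,   0.18, -51.86]))
```

View pics/s5.png

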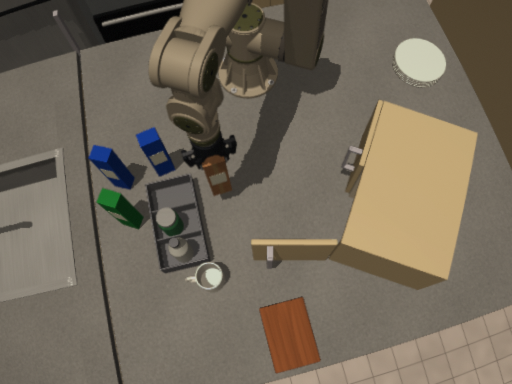

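carry_out(
  increments=[0,0,0,-20,43,-1,1,0,0,0,-20,43,-1,1,0,0,0,-20,43,-1,1,0,0,0,-20,41,-1,1,0,0,-8,0,0,0,1,0,0,-8.5,0,0,0,1,0,0,-8.5,0,0,0,1,0,0,-8.5,0,0,0,1],
)

```text
time_s: 10.9
tool_pos: [0.5205, -0.0042, 0.2846]
tcp_rot: [-0.006, -0.328, 0.945, 0.011]
wrist_force: [-0.4, -0.1, -5.5]
grip_width: 0.696
```

carry_out(
  increments=[0,0,-8.5,0,0,0,1,0,0,-8.5,0,0,0,1,0,0,-2,0,0,0,1,0,0,0,0,0,25,1,0,0,0,0,0,30,1,0,0,0,0,0,0,1,0,0,0,0,0,0,1,0,0,0,0,0,0,1],
)

```text
time_s: 11.7
tool_pos: [0.5145, -0.0032, 0.2167]
tcp_rot: [-0.01, -0.483, 0.875, 0.017]
wrist_force: [-0.5, -0.2, -4.8]
grip_width: 0.695
```

```bash
python3 - <<'E'
from h import *;from plan import *;from geo import *
o=pose()[0];print(o['joint_positions'].round(2),o['wrist_force'].round(1),to(W(-.2,-.111,.197),down(np.pi+.975)))
a=ctrl.read_camera("scene")[:,:,::-1][80:300,180:440];b=ctrl.read_camera("side")[:,:,::-1][100:360,80:380]
cv2.imwrite("pics/s6.png",cv2.hconcat([cv2.resize(a,(400,338)),cv2.resize(b,(390,338))]))
E
```

```text
[-0.17  0.23 -0.1   1.28  0.01 -1.18] [-0.5 -0.2 -4.8] (array([  5.1, -18. ,  19.1]), array([ 2.24, -0.16,  1.91]))
```

View pics/s6.png

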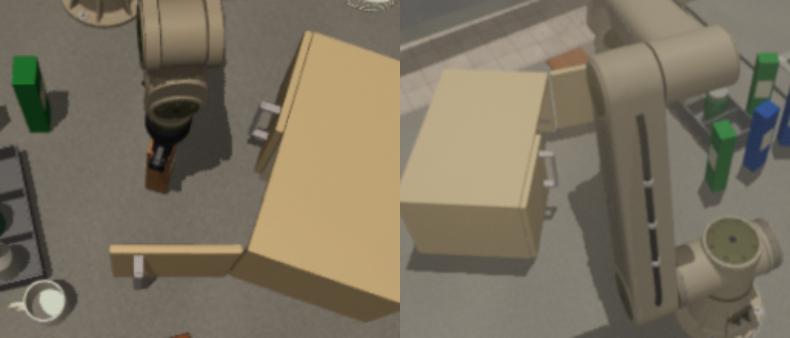

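carry_out(
  increments=[2.2,0,1.9,5,-18,0,1,0,0,0,0,0,0,1,0,0,0,0,-3,3,1,0,0,0,0,0,3,1,0,0,0,0,0,3,1,0,0,0,0,0,3,1,0,0,0,0,0,0,1,0,0,0,0,0,0,1],
)

```text
time_s: 12.6
tool_pos: [0.5319, -0.0184, 0.2075]
tcp_rot: [0.001, -0.469, 0.883, -0.002]
wrist_force: [-0.3, 0.6, -5.3]
grip_width: 0.693
```

```bash
python3 - <<'E'
from h import *;from plan import *;from geo import *
o=pose()[0];print(o['joint_positions'].round(2),o['wrist_force'].round(1),to(W(-.2,-.111,.197),down(np.pi+.975)))
E
```

```text
[-0.18  0.24 -0.12  1.21 -0.   -1.16] [-0.3  0.6 -5.3] (array([ 1.8,  5.5, 10.5]), array([-0.26,  0.05,  0.09]))
```

carry_out(
  increments=[0,0,0,2,5,3,1,0,0,0,0,0,3,1,0,0,0,0,0,2,1,0,0,0,0,0,2,1,0,0,0,0,0,0,1,0,0,0,0,0,0,1,0,0,0,0,0,0,1,0,0,0,0,0,0,1],
)

```text
time_s: 13.4
tool_pos: [0.5262, -0.0171, 0.1975]
tcp_rot: [0.002, -0.469, 0.883, -0.002]
wrist_force: [-0.2, -0.8, -3.2]
grip_width: 0.7
```

carry_out(
  increments=[0,0,0,0,0,2,1,0,0,0,0,0,0,1,0,0,0,0,0,0,-1,0,0,0,0,0,0,-1,0,0,0,0,0,0,-1,0,0,0,0,0,0,-1,0,0,0,0,0,-40,-1,0,0,0,0,0,-45,-1],
)

```text
time_s: 14.2
tool_pos: [0.5237, -0.0166, 0.2796]
tcp_rot: [-0.001, -0.469, 0.883, -0.0]
wrist_force: [0.6, -1.6, 0.3]
grip_width: 1.002
```

```bash
python3 - <<'E'
from h import *;from plan import *;from geo import *
o=pose()[0];print(o['wrist_force'].round(1),to(W(-.2,-.111,.21),down(np.pi+.975)))
a=ctrl.read_camera("wrist")[:,:,::-1];b=ctrl.read_camera("scene")[:,:,::-1][80:300,180:440]
cv2.imwrite("pics/s7.png",cv2.hconcat([cv2.resize(b,(350,300)),cv2.resize(a,(400,300))]))
c=np.radians
print(proj("wrist",[W(-.2+x,-.111+y,.24) for x,y in((-.0225,-.03),(.0225,-.03),(.0225,.03),(-.0225,.03))]).round()*400/512)
E
```

```text
[ 0.6 -1.6  0.3] (array([-1.4, -2.4, 69.6]), array([ 0.03, -0.07,  0.1 ]))
[[167.96875 146.875  ]
 [170.3125  195.3125 ]
 [238.28125 196.09375]
 [241.40625 146.875  ]]
```

View pics/s7.png

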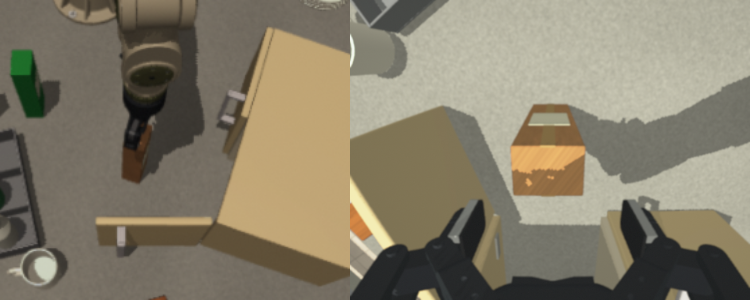

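carry_out(
  increments=[0,0,0,28,0,0,1,0,0,0,28,0,0,1,0,0,0,6,0,0,1,0,0,0,0,0,20,1,0,0,0,0,0,25,1,0,0,0,0,0,20,1,0,0,0,0,0,0,1,0,0,0,0,0,0,1],
)

```text
time_s: 15.1
tool_pos: [0.4957, -0.0697, 0.2189]
tcp_rot: [0.007, -0.469, 0.883, -0.006]
wrist_force: [0.0, -0.5, 0.1]
grip_width: -0.0
```

```bash
python3 - <<'E'
from h import *;from plan import *;from geo import *
o=pose()[0];print(o['wrist_force'].round(1),o['grip_width'],to(W(-.2,-.111,.215),down(np.pi+.975)))
E
```

```text
[ 0.  -0.5  0.1] -3.519952008181697e-05 (array([-61. ,   4.2,   4.3]), array([-0.97,  0.43,  0.11]))
```

carry_out(
  increments=[0,0,0,-15,4,2,1,0,0,0,-12,0,0,1,0,0,0,-12,0,0,1,0,0,0,-12,0,0,1,0,0,0,-12,0,0,1,0,0,0,-12,0,0,1,0,0,0,-5,0,0,1,0,0,0,0,0,0,1],
)

```text
time_s: 15.9
tool_pos: [0.5435, 0.0039, 0.2216]
tcp_rot: [0.01, -0.47, 0.883, -0.008]
wrist_force: [-0.4, -0.7, 0.1]
grip_width: -0.004
```

```bash
python3 - <<'E'
from h import *;from plan import *;from geo import *
o=pose()[0];print(o['wrist_force'].round(1),to(W(-.2,-.111,.215),down(np.pi+.975)))
a=ctrl.read_camera("wrist")[:,:,::-1];b=ctrl.read_camera("scene")[:,:,::-1][80:300,180:440]
cv2.imwrite("pics/s8.png",cv2.hconcat([cv2.resize(b,(350,300)),cv2.resize(a,(400,300))]))
E
```

```text
[-0.4 -0.7  0.1] (array([26.9,  2.8,  6.2]), array([-1.31,  0.56,  0.19]))
```

View pics/s8.png

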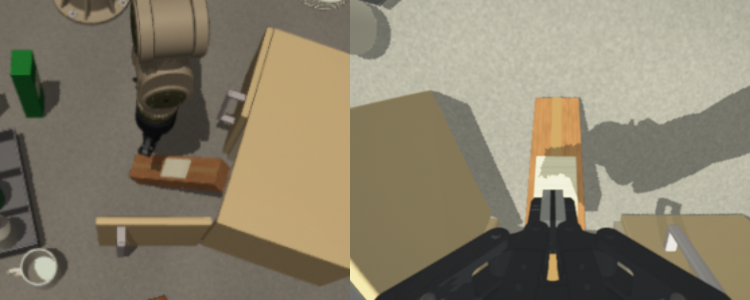

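```bash
python3 - <<'E'
from h import *;from geo import *
m=ctrl.camera_model("wrist");a=ctrl.read_camera("wrist")[:,:,::-1].copy()
cv2.imwrite("pics/w9.png",a)
hsv=cv2.cvtColor(a,cv2.COLOR_BGR2HSV);k=cv2.inRange(hsv,(5,110,60),(18,255,255))
n,l,st,c=cv2.connectedComponentsWithStats(k);i=1+np.argmax(st[1:,4]);print(st[i])
for v in range(st[i][1],st[i][1]+110,15):
    us=np.where(l[v]==i)[0]
    if len(us)<5: continue
    o=[]
    for u in(us[0],us[-1]):
        p=plane("wrist",(u,v),.045,m)[:2]-M;o+= [round(float(p@ex),4),round(float(-p@er),4)]
    print(v,us[0],us[-1],o)
E
```

```text
[ 267  146   26  131 2245]
146 269 285 [-0.1979, -0.1079, -0.1981, -0.0914]
161 271 292 [-0.1821, -0.1056, -0.1823, -0.0837]
176 271 292 [-0.1658, -0.1054, -0.166, -0.0831]
191 269 291 [-0.1489, -0.1073, -0.1491, -0.0835]
206 269 292 [-0.1314, -0.107, -0.1317, -0.0818]
221 270 292 [-0.1133, -0.1057, -0.1136, -0.081]
236 273 292 [-0.0945, -0.102, -0.0948, -0.0803]
251 287 291 [-0.0751, -0.0853, -0.0752, -0.0807]
```

View pics/w9.png

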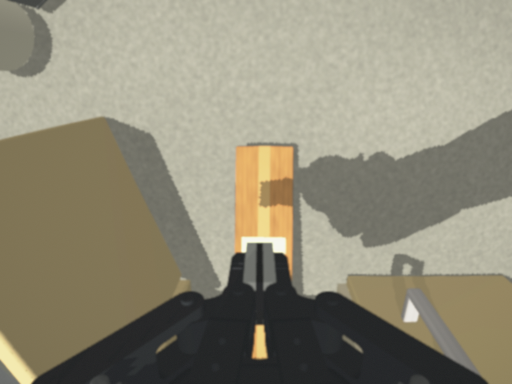

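carry_out(
  increments=[-1.3,0,0,40,2,0,1,0,0,0,45,0,0,1,0,0,0,25,0,0,1,0,-7,0,0,0,0,1,0,-7,0,0,0,0,1,0,-7,0,0,0,0,1,0,-7,0,0,0,0,1,0,-7,0,0,0,0,1],
)

```text
time_s: 16.85
tool_pos: [0.4784, -0.0911, 0.224]
tcp_rot: [0.281, -0.448, 0.837, 0.143]
wrist_force: [-0.3, 0.5, -0.3]
grip_width: 0.001
```

```bash
cat > st.py <<'E'
from h import *;from plan import *;from geo import *
o,p,r=pose();print(o['joint_positions'].round(2),o['wrist_force'].round(1))
q=p[:2]-M;print("TCP cup",(q@ex).round(4),(-q@er).round(4),p[2].round(4))
m=r.as_matrix();
for k in range(3):print("xyz"[k],(m[:2,k]@ex).round(3),(-m[:2,k]@er).round(3),m[2,k].round(3))
E
python3 st.py; python3 - <<'E'
from h import *
T=ctrl.camera_model("wrist")["world_to_cam"];print("cam",-T[:3,:3].T@T[:3,3])
b=ctrl.read_camera("scene")[:,:,::-1][80:300,180:440]
c=ctrl.read_camera("side")[:,:,::-1][100:360,60:380]
cv2.imwrite("pics/s10.png",cv2.hconcat([cv2.resize(b,(390,330)),cv2.resize(c,(400,330))]))
E
```

```text
[-0.75  0.12 -0.36  1.18  0.63 -1.76] [-0.3  0.5 -0.3]
TCP cup -0.2884 -0.113 0.224
x -0.801 -0.01 -0.598
y -0.003 1.0 -0.012
z 0.598 -0.008 -0.801
cam [ 0.39273901 -0.21744896  0.2866804 ]
```

View pics/s10.png

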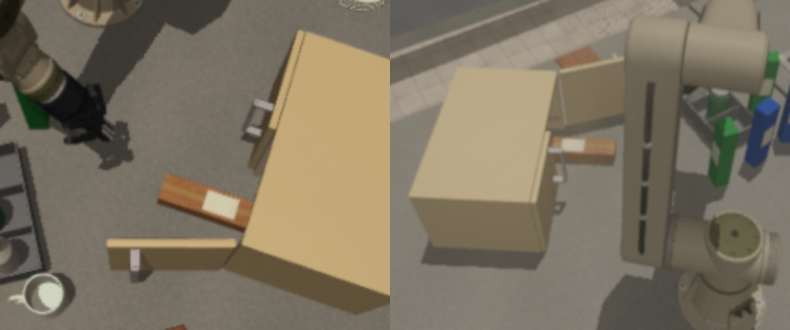

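carry_out(
  increments=[0,0,0,-32,0,24,1,0,0,0,0,0,0,1,0,0,0,28,0,37,1,0,0,0,28,0,37,1,0,0,0,28,0,37,1,0,0,0,19,0,25,1,0,0,0,0,0,0,1,0,0,0,0,0,0,1],
)

```text
time_s: 17.75
tool_pos: [0.5024, -0.0659, 0.0499]
tcp_rot: [0.274, -0.447, 0.841, 0.136]
wrist_force: [-0.3, -0.0, 0.3]
grip_width: 0.003
```

```bash
python3 st.py; python3 - <<'E'
from h import *
a=ctrl.read_camera("wrist")[:,:,::-1];b=ctrl.read_camera("scene")[:,:,::-1][80:300,180:440]
cv2.imwrite("pics/s11.png",cv2.hconcat([cv2.resize(b,(350,300)),cv2.resize(a,(400,300))]))
E
```

```text
[-0.66  0.31 -0.62  0.67  0.62 -1.64] [-0.3 -0.   0.3]
TCP cup -0.2541 -0.1187 0.0499
x -0.813 -0.008 -0.582
y 0.002 1.0 -0.017
z 0.582 -0.015 -0.813
```

View pics/s11.png

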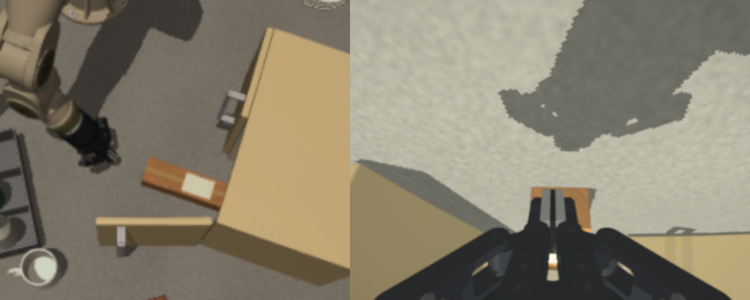

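carry_out(
  increments=[0,0,0,14,5,19,1,0,0,0,0,0,0,1,0,0,0,-16,0,12,1,0,0,0,-20,0,14.5,1,0,0,0,-20,0,14.5,1,0,0,0,-20,0,14.5,1,0,0,0,-20,0,14.5,1,0,0,0,0,0,0,1],
)

```text
time_s: 18.65
tool_pos: [0.5799, 0.0289, 0.0431]
tcp_rot: [0.28, -0.449, 0.839, 0.123]
wrist_force: [0.8, -0.6, 0.0]
grip_width: -0.001
```

```bash
python3 st.py; python3 - <<'E'
from h import *
a=ctrl.read_camera("wrist")[:,:,::-1];b=ctrl.read_camera("scene")[:,:,::-1][80:300,180:440]
cv2.imwrite("pics/s12.png",cv2.hconcat([cv2.resize(b,(350,300)),cv2.resize(a,(400,300))]))
E
```

```text
[-0.39  0.33 -0.62  0.43  0.6  -1.32] [ 0.8 -0.6  0. ]
TCP cup -0.1321 -0.1297 0.0431
x -0.814 -0.021 -0.581
y 0.007 0.999 -0.046
z 0.581 -0.041 -0.813
```

View pics/s12.png

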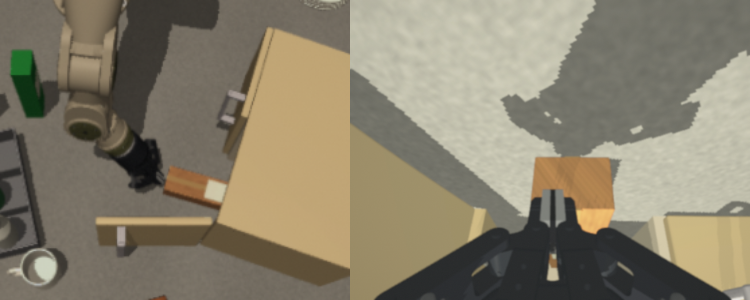

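carry_out(
  increments=[-2.4,0,1.2,12,5,-9,1,0,0,0,0,0,0,1,0,0,0,9,10,13,1,0,0,0,0,0,0,1,0,0,0,0,0,0,1,0,0,0,0,0,0,1,0,0,0,0,0,0,1,0,0,0,0,0,0,1],
)

```text
time_s: 19.55
tool_pos: [0.5605, 0.0183, 0.0319]
tcp_rot: [0.272, -0.444, 0.842, 0.14]
wrist_force: [-0.2, -0.0, -0.6]
grip_width: -0.0
```

```bash
python3 st.py; python3 - <<'E'
from h import *;from geo import *
m=ctrl.camera_model("wrist")
a=ctrl.read_camera("wrist")[:,:,::-1];b=ctrl.read_camera("scene")[:,:,::-1][80:300,180:440]
cv2.imwrite("pics/s13.png",cv2.hconcat([cv2.resize(b,(280,384)),a]))
E
```

```text
[-0.43  0.34 -0.63  0.48  0.61 -1.36] [-0.2 -0.  -0.6]
TCP cup -0.1517 -0.1195 0.0319
x -0.813 0.003 -0.582
y 0.008 1.0 -0.006
z 0.582 -0.009 -0.813
```

View pics/s13.png

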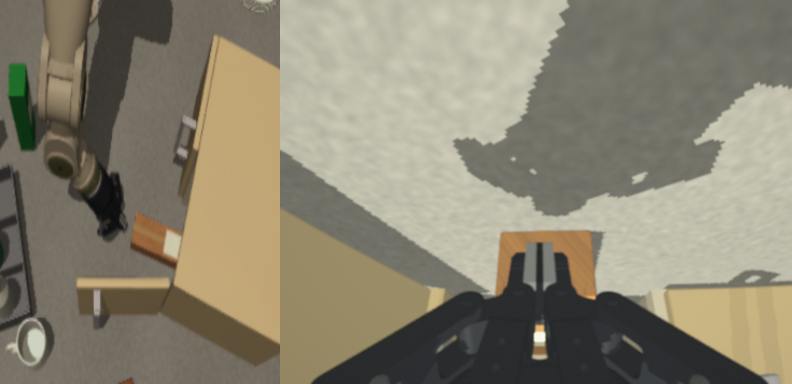

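```bash
python3 - <<'E'
from h import *;from geo import *
for uv in((219,233),(265,231.5),(312,231)):
    p=plane("wrist",uv,0)[:2]-M;print((p@ex).round(4),(-p@er).round(4))
E
```

```text
-0.1194 -0.1469
-0.1217 -0.1163
-0.1224 -0.0854
```

carry_out(
  increments=[0,0,0,2,2,3,1,-0.4,0,0.2,-15,2,13,1,-0.4,0,0.2,-17,2,14.4,1,-0.4,0,0.2,-17,2,14.4,1,-0.4,0,0.2,-17,2,14.4,1,0,0,0,0,0,0,1,0,0,0,0,0,0,1,0,0,0,0,0,0,1],
)

```text
time_s: 20.45
tool_pos: [0.6018, 0.0943, 0.0196]
tcp_rot: [0.263, -0.44, 0.845, 0.152]
wrist_force: [-0.3, -1.1, 0.4]
grip_width: 0.003
```

```bash
python3 st.py; python3 - <<'E'
from h import *;from geo import *
a=ctrl.read_camera("wrist")[:,:,::-1];b=ctrl.read_camera("scene")[:,:,::-1][80:300,180:440]
cv2.imwrite("pics/s14.png",cv2.hconcat([cv2.resize(b,(280,384)),a]))
E
```

```text
[-0.26  0.4  -0.58  0.38  0.58 -1.15] [-0.3 -1.1  0.4]
TCP cup -0.0657 -0.1111 0.0196
x -0.816 0.02 -0.578
y 0.008 1.0 0.025
z 0.579 0.016 -0.815
```

View pics/s14.png

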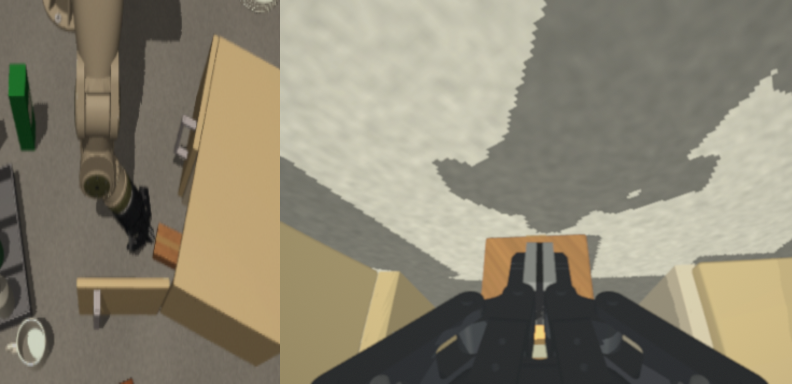

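carry_out(
  increments=[0.8,0,-0.8,-16,0,11,1,0,0,0,-16,0,11.5,1,0,0,0,-16,0,11.5,1,0,0,0,-16,0,11.5,1,0,0,0,0,0,0,1,0,0,0,0,0,0,1,0,0,0,0,0,0,1,0,0,0,0,0,0,1],
)

```text
time_s: 21.35
tool_pos: [0.6449, 0.1506, 0.0184]
tcp_rot: [0.265, -0.438, 0.847, 0.141]
wrist_force: [-0.6, 0.2, 0.7]
grip_width: 0.002
```

```bash
python3 st.py; python3 - <<'E'
from h import *;from geo import *
a=ctrl.read_camera("wrist")[:,:,::-1];b=ctrl.read_camera("scene")[:,:,::-1][80:300,180:440]
cv2.imwrite("pics/s15.png",cv2.hconcat([cv2.resize(b,(280,384)),a]))
E
```

```text
[-0.13  0.44 -0.53  0.3   0.53 -1.  ] [-0.6  0.2  0.7]
TCP cup 0.0051 -0.1151 0.0184
x -0.82 0.019 -0.573
y 0.019 1.0 0.007
z 0.573 -0.005 -0.82
```

View pics/s15.png

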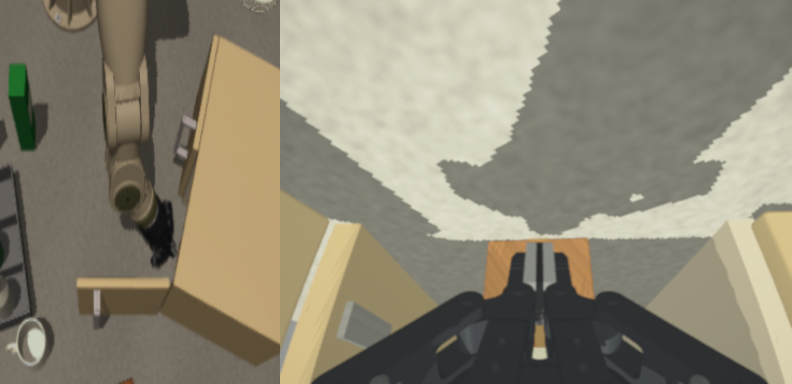

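carry_out(
  increments=[0,0,0,-10,0,7,1,0,0,0,-7,0,5,1,0,0,0,0,0,0,1,0,0,0,0,0,0,1,0,0,0,25,0,-18,1,0,0,0,40,0,-29,1,0,0,0,0,0,0,1,0,0,0,0,0,0,1],
)

```text
time_s: 22.25
tool_pos: [0.6118, 0.1021, 0.0202]
tcp_rot: [0.266, -0.439, 0.847, 0.14]
wrist_force: [-0.4, 0.2, 0.0]
grip_width: 0.004
```

```bash
python3 st.py; python3 - <<'E'
from h import *;from geo import *
m=ctrl.camera_model("wrist");a=ctrl.read_camera("wrist")[:,:,::-1].copy()
cv2.imwrite("pics/s16.png",a)
# where the front plane & t=.0x would be
for t in(0,.01,.02,.03):print(t,proj("wrist",[W(t,-.214,0),W(t,-.14,0),W(t,-.08,0),W(t,-.008,0)],m).round().tolist())
E
```

```text
[-0.23  0.4  -0.59  0.34  0.56 -1.12] [-0.4  0.2  0. ]
TCP cup -0.0536 -0.115 0.0202
x -0.819 0.016 -0.574
y 0.017 1.0 0.004
z 0.574 -0.007 -0.819
0 [[123.0, 263.0], [225.0, 263.0], [311.0, 262.0], [411.0, 260.0]]
0.01 [[128.0, 269.0], [227.0, 269.0], [309.0, 268.0], [406.0, 266.0]]
0.02 [[132.0, 274.0], [228.0, 274.0], [308.0, 273.0], [401.0, 271.0]]
0.03 [[137.0, 278.0], [229.0, 279.0], [306.0, 278.0], [397.0, 276.0]]
```

View pics/s16.png

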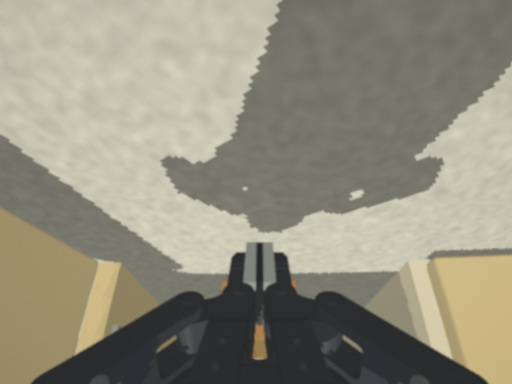

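carry_out(
  increments=[0,0,0,37,0,-26,1,0,0,0,37,0,-26,1,0,0,0,37,0,-26,1,0,0,0,-26,0,-37,1,0,0,0,-26,0,-37,1,0,-8,0,0,0,0,1,0,-8,0,0,0,0,1,0,0,0,0,0,0,1],
)

```text
time_s: 23.1
tool_pos: [0.5401, -0.0084, 0.1181]
tcp_rot: [0.388, -0.423, 0.794, 0.199]
wrist_force: [-0.4, 0.5, 0.4]
grip_width: 0.0
```

```bash
python3 st.py; python3 - <<'E'
from h import *;from geo import *
m=ctrl.camera_model("wrist");a=ctrl.read_camera("wrist")[:,:,::-1].copy()
s=ctrl.read_camera("scene")[:,:,::-1].copy();cv2.imwrite("pics/s17b.png",s)
for t in(0,.01,.02,.03):print(t,proj("wrist",[W(t,-.214,0),W(t,-.14,0),W(t,-.08,0),W(t,-.008,0)],m).round().tolist())
cv2.imwrite("pics/s17.png",a)
E
```

```text
[-0.64  0.3  -0.6   0.72  0.9  -1.64] [-0.4  0.5  0.4]
TCP cup -0.1853 -0.1177 0.1181
x -0.62 -0.009 -0.785
y 0.002 1.0 -0.013
z 0.785 -0.01 -0.62
0 [[182.0, 179.0], [243.0, 179.0], [292.0, 180.0], [351.0, 181.0]]
0.01 [[184.0, 182.0], [243.0, 182.0], [291.0, 183.0], [349.0, 184.0]]
0.02 [[186.0, 185.0], [243.0, 185.0], [291.0, 186.0], [347.0, 187.0]]
0.03 [[187.0, 187.0], [244.0, 188.0], [290.0, 189.0], [345.0, 189.0]]
```

View pics/s17.png

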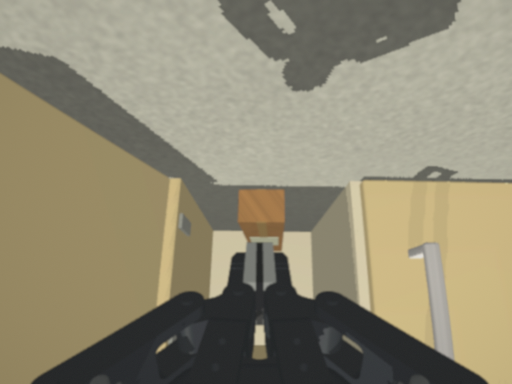

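View pics/s17b.png

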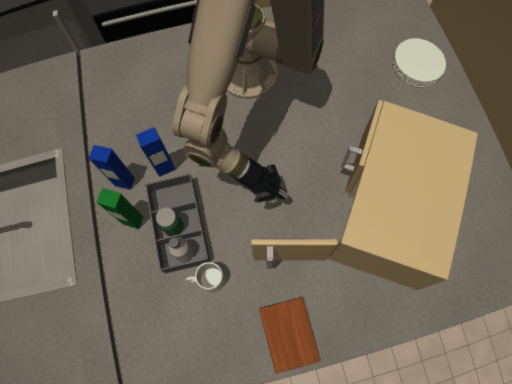

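carry_out(
  increments=[0,0,0,-35,0,-28,1,0,0,0,-35,0,-28,1,0,0,0,-35,0,-28,1,0,8,0,0,0,0,1,0,8,0,0,0,0,1,0,8,0,0,0,0,1,0,8,0,0,0,0,1,0,0,0,0,0,0,1],
)

```text
time_s: 24.0
tool_pos: [0.5415, 0.0, 0.2649]
tcp_rot: [0.142, -0.468, 0.87, 0.06]
wrist_force: [0.1, -0.1, -0.0]
grip_width: 0.001
```

```bash
python3 st.py; python3 - <<'E'
from h import *
a=ctrl.read_camera("scene")[:,:,::-1][60:310,80:440];b=ctrl.read_camera("side")[:,:,::-1][100:360,60:420]
cv2.imwrite("pics/s18.png",cv2.hconcat([cv2.resize(a,(400,278)),cv2.resize(b,(385,278))]))
E
```

```text
[-0.31  0.11 -0.16  1.18  0.29 -1.28] [ 0.1 -0.1 -0. ]
TCP cup -0.1776 -0.1141 0.2649
x -0.953 -0.016 -0.303
y -0.008 1.0 -0.028
z 0.304 -0.024 -0.952
```

View pics/s18.png

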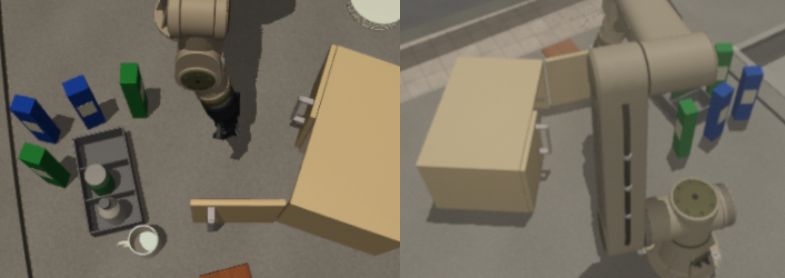

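Everything stands as it should: the arm is clear of all objects, the right door is open, the left door is shut, and the bottle, jar and mug are in place. I'm handing in.

```bash
python3 -c "
from bench import ctrl
print(ctrl.close_job())"
```

```text
the job is handed in; nothing more can be done
None
```

The carton is lying flat inside the right-hand bay, the right-hand door is wide open, and I handed the job in at about 24 s on the robot's clock. The hand-in returned no verdict.

**What I did:**
- I pulled the right-hand door open by its handle.
- I lifted the brown carton out of the caddy and stood it in front of the bay.
- I tipped it onto a broad face towards the cupboard.
- I slid it in with the gripper tilted and its fingers shut, then backed the arm away.

**Last checks, from camera views and arm readings:**
- **Carton:** it lies on a broad face, with its near end about 30 mm behind the carcass front. It is about centred in the bay.
- **Doors:** the right-hand door is open about 105° (about 1.8 rad). The left-hand door is shut.
- **Bottle, jar and mug:** they are upright where they started, and the look-alike cartons are still standing too.
- **Arm:** it is clear of everything, with a wrist force of about 0 N.

**What went off plan:**
- The carton ended up about 20 mm farther from the bay than I expected after tipping.
- During the first push the fingers drifted up and sideways, so I backed off and corrected them before finishing.

No final check failed.

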